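# Re-rack the seasonings in the same order

### The job

The oak tray is due for a wash: move its row of four seasonings (three spice jars and the salt shaker) across into the black wire rack, one to a compartment, in the same order from left to right as they stand now, so that the cook still finds each by its place. Set each one down upright on the rack's floor, without dropping it in or tipping any over.

Things in the scene. Friction and masses are not known exactly. Their poses are not given: they have to be found in the camera images.
- jar_yellow: Glass spice jar with a yellow cap (round green print on its top; green and red label), 42 mm across, 106 mm high; the cap, 41 mm across, takes up the top 21 mm. Weighs 70 to 160 g. Origin at the centre of its underside, z up along the jar. At the start it stands upright in one of the four compartments of the oak tray (similar jars at the back of the worktop are not meant).
- jar_black: Glass spice jar with a black cap (green print on its top; green label), 40 mm across, 105 mm high; the cap, 41 mm across, takes up the top 21 mm. Weighs 70 to 160 g. Origin at the centre of its underside, z up along the jar. At the start it stands upright in one of the four compartments of the oak tray (similar jars at the back of the worktop are not meant).
- jar_red: Glass spice jar with a red cap (brown label), 44 mm across, 110 mm high; the cap, 44 mm across, takes up the top 21 mm. Weighs 70 to 160 g. Origin at the centre of its underside, z up along the jar. At the start it stands upright in one of the four compartments of the oak tray (similar jars at the back of the worktop are not meant).
- jar_salt: Salt shaker with white salt and a grey domed top, 44 mm across, 90 mm high; the domed top, about 34 mm across, takes up the top 20 mm. Weighs 70 to 160 g. Origin at the centre of its underside, z up along the jar. At the start it stands upright in one of the four compartments of the oak tray (similar jars at the back of the worktop are not meant).
- oak_tray: Fixed oak tray, 74 x 270 x 42 mm, origin under its centre, z up: four compartments in a row along y, centres y = +99, +33, -33, -99 mm (left to right for the robot), x = 0; each 62 x 60 mm inside, dividers 34 mm high, jars stand on cork mats 9 mm above the worktop. Left or right of the wire rack; x points away from the robot within 0.35 rad.
- wire_rack: Fixed black wire rack, 74 x 268 mm (306 over its pale wooden end handles), 54 mm high, origin under its centre, z up: four empty compartments in a row along y, centres y = +99, +33, -33, -99 mm (left to right for the robot), x = 0; each 64 x 61 mm inside, wires up to 47 mm, cork floor 12 mm above the worktop. x points away from the robot within 0.35 rad.
- mat_yellow: Cork mat, 58 x 56 x 3 mm, fixed in the compartment of the oak tray in which the jar with the yellow cap stands at the start; all four mats look alike. It marks that place after the jar has gone. Origin at the centre of its underside, 6 mm above the worktop.
- mat_black: Cork mat, 58 x 56 x 3 mm, fixed in the compartment of the oak tray in which the jar with the black cap stands at the start; all four mats look alike. It marks that place after the jar has gone. Origin at the centre of its underside, 6 mm above the worktop.
- mat_red: Cork mat, 58 x 56 x 3 mm, fixed in the compartment of the oak tray in which the jar with the red cap stands at the start; all four mats look alike. It marks that place after the jar has gone. Origin at the centre of its underside, 6 mm above the worktop.
- mat_salt: Cork mat, 58 x 56 x 3 mm, fixed in the compartment of the oak tray in which the salt shaker stands at the start; all four mats look alike. It marks that place after the jar has gone. Origin at the centre of its underside, 6 mm above the worktop.

How it is judged:
By the outcome, as a careful person would: the job done as asked, in the order asked, and still so for the second after the job is handed in, with the robot touching nothing.
It also fails if it takes over 102 s, if anything falls off the work surface, if the arm or the gripper's body presses on something with over 40 N, if the wrist force passes 120 N, or if a joint passes its speed limit or range.

### The arm

A 6-joint arm with a two-finger parallel gripper is mounted at the origin on a cart in front of the work surface, level with it; the furniture and walls round the work are solid. World frame = base frame: x ahead of the robot, y to its left, z up, the work surface at z = 0. Lengths are in mm, angles in rad, forces in N, time in s.
With the tool pointing down it reaches from about 350 to 975 mm from the base axis. Payload 7.1 kg.
Tool frame: the origin (TCP) lies at the very end of the fingers, on their centre line; the grasp point (between the pads) lies 19 mm behind it (ctrl.pinch_z is the z of the grasp point in the tool frame, in mm); z points along the fingers, y is the direction in which the jaws open and shut (so a half turn about z gives the same grasp; the last joint's range is limited). The gripper opens to 88 mm and grips with 3 to 60 N. Pads are 20 mm wide; open, the fingers measure 115 mm over their backs; the gripper's body (75 mm by 178 mm) begins 61 mm behind the grasp point.
Start: joints at [1.271, 0.423, 1.63, -0, 1.089, -0.019], TCP at [173.171, 600.514, 222.675] pointing down, gripper open.
Joint ranges: [-3, 3], [-0.9, 2.11], [0.09, 2.58], [-1.31, 4.45], [0.11, 2.69], [-2.54, 2.54]. Speed limits (rad/s): [2.39, 2.39, 3.01, 3.14, 3.14, 3.14].

### API

Orientations are given as a rotation vector (axis times angle).
In Python, from workcell import get_obs, optics, ctrl gives the robot as it stands.
- The arm moves only by the shell command python3 -m jog 'ROWS'. ROWS is a JSON object of lists of equal length, an entry for each row: "delta_rot": the turn, a rotation vector about the tool's x, y, z in rad, a list of three; "translation": the shift along the tool's x, y, z in mm, a list of three; "hand": the opening, from -1 (shut) to 1 (fully open). In form: {"delta_rot": [[rx, ry, rz], ...], "translation": [[x, y, z], ...], "hand": [hand, ...]}. A call has 1 to 5 rows; each row is the pose to reach, as a shift and turn from the pose commanded when the call began, along the tool's axes at that moment; what a row does not reach only later rows make up. A row lasts 1/10 s, in which the tool goes at most 50 mm and 8.59 degrees, less where a joint would pass 70% of its speed; a pose out of reach is approached as far as the arm can. A call with a gripper value outside its range is refused whole. The fingers move at their own pace and stop on an object; the grip force is fixed at half the most. Time passes only in rows, so rows that repeat a pose let the fingers close. It gives the time, the measured TCP pose, the force and the opening at its end, in the units of the state.
- get_obs(): the state, without advancing time (a new reading comes with each control period).
- optics.get_image(name): name is "scene" or "top" or "wrist"; returns the picture (420x560x3 uint8, red, green, blue); there is no depth.
- optics.calibration(name): a dict with "intrinsics" (3x3 intrinsics, pixels), "cam_to_world" (4x4, takes a point from camera to world coordinates). Camera axes: x right, y up, looking along -z (the intrinsics and any distortion apply to the point x, -y, -z); pixel columns grow to the right and rows downward; lengths in mm; the calibration is good to about 2 mm. The wrist camera is an equidistant fisheye: a pixel r from the principal point sees the ray r / f radians off the axis. A picture is of the moment at which its call begins: read the wrist's pose just before it. calibration takes no time and is no camera call; for the wrist camera it gives the pose at the moment of the call.
- ctrl.close_job(): hands the job in, once; it reports no verdict.
The state is a dict: "t": time; "qpos": joint angles; "qvel": joint speeds; "joint_torque": joint torques, N m; "ee_pos": TCP position; "orientation": TCP orientation; "ft_force": force on the tool from outside, world axes, zero at the start; "moment": the same for the moment, N m; "width": finger opening in mm.
Only numpy, scipy, OpenCV 4.12 (cv2) and the standard library are available. Lean on these libraries where they do the work, as an engineer would, in place of code of your own. Each camera call takes 0.05 s, during which the arm holds its last target. There are 200 camera calls.

## Working session

There is one attempt and no reset: what is moved stays moved. The work goes in short steps, Python scripts to look and compute and a shell command to move; the robot and the scene stay as the last step left them, time stands still between calls to the robot, and variables do not carry over. Pictures are saved under pics/ and viewed, about 12 in all and at most 16, crops included, and the job is handed in when it is done.

```bash
mkdir -p pics; cat > h.py <<'E'
import numpy as np,cv2
from workcell import get_obs,optics,ctrl
from scipy.spatial.transform import Rotation as R
def snap(n,f):
    c=optics.calibration(n);im=optics.get_image(n)
    cv2.imwrite('pics/'+f,cv2.cvtColor(im,cv2.COLOR_RGB2BGR));np.savez('pics/'+f[:-4],K=c['intrinsics'],T=c['cam_to_world'],im=im)
def load(f): return np.load('pics/'+f+'.npz')
def ray(d,u,v,fish=False):
    K=np.array(d['K']);T=np.array(d['T'])
    a=(u-K[0,2])/K[0,0];b=(v-K[1,2])/K[1,1]
    if fish:
        r=np.hypot(a,b);s=np.sinc(r/np.pi);
        p=np.array([a*s,b*s,np.cos(r)])
    else: p=np.array([a,b,1])
    return T[:3,3],T[:3,:3]@(p*[1,-1,-1])
def onz(d,u,v,z,fish=False):
    o,r=ray(d,u,v,fish);return o+r*(z-o[2])/r[2]
def proj(d,P):
    K=np.array(d['K']);T=np.array(d['T']);p=(T[:3,:3].T@(np.array(P)-T[:3,3]))*[1,-1,-1]
    return (K[0,0]*p[0]/p[2]+K[0,2],K[1,1]*p[1]/p[2]+K[1,2])
E
python3 - <<'E'
from h import *
snap('top','top0.png');snap('scene','scene0.png');snap('wrist','wrist0.png')
s=get_obs();print(s)
for n in('top','scene','wrist'):
    c=optics.calibration(n);print(n,c)
ims=[cv2.imread(f'pics/{n}0.png') for n in('top','scene')]
E
```

```text
{'t': 0.15, 'qpos': array([ 1.27098107e+00,  4.23666004e-01,  1.63049028e+00, -5.33394795e-05,
        1.08861171e+00, -1.89713037e-02]), 'qvel': array([ 0.00080937, -0.00204561, -0.00287132,  0.00148183,  0.00041578,
        0.00022145]), 'joint_torque': array([-6.07142993e-04, -5.44979703e+01, -2.73917985e+01,  6.43918337e-02,
        2.04047863e-02, -1.20090203e-05]), 'ee_pos': array([173.07508353, 600.11353663, 222.08933541]), 'orientation': array([-4.39642119e-01, -3.11053642e+00,  1.83451064e-03]), 'ft_force': array([-0.3310287 ,  0.1315553 , -0.16965762]), 'moment': array([0.01785991, 0.04928027, 0.03327088]), 'width': 87.9182682717269}
top {'intrinsics': array([[543.50592633,   0.        , 277.72940652],
       [  0.        , 543.50592633, 206.93473982],
       [  0.        ,   0.        ,   1.        ]]), 'cam_to_world': array([[-9.25994266e-03,  9.97815305e-01, -6.54130802e-02,
         4.30763905e+02],
       [-9.99956931e-01, -9.19931951e-03,  1.22792022e-03,
        -9.84943835e-01],
       [ 6.23481762e-04,  6.54216334e-02,  9.97857515e-01,
         1.39205843e+03],
   
[... 451 characters left out ...]
  [ 9.85909332e-04,  8.80397823e-01,  4.74234858e-01,
         5.16276545e+02],
       [ 0.00000000e+00,  0.00000000e+00,  0.00000000e+00,
         1.00000000e+00]])}
wrist {'intrinsics': array([[325.1922621 ,   0.        , 285.33009048],
       [  0.        , 325.1922621 , 211.98475425],
       [  0.        ,   0.        ,   1.        ]]), 'cam_to_world': array([[ 2.77279622e-01, -9.20413664e-01, -2.75598800e-01,
         9.78283796e+01],
       [ 9.60789264e-01,  2.65614975e-01,  7.95781108e-02,
         6.21482370e+02],
       [-4.16120864e-05, -2.86857757e-01,  9.57973186e-01,
         3.85838422e+02],
       [ 0.00000000e+00,  0.00000000e+00,  0.00000000e+00,
         1.00000000e+00]])}
```

View pics/top0.png

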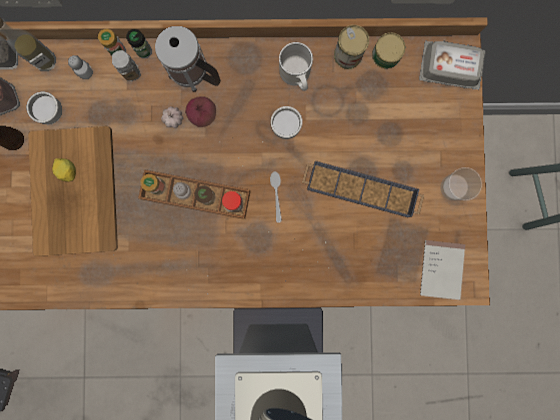

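View pics/scene0.png

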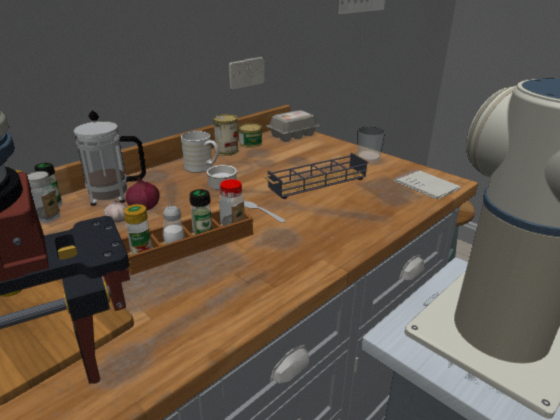

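```bash
python3 - <<'E'
from h import *
im=cv2.imread('pics/top0.png')
a=cv2.resize(im[165:225,132:262],None,fx=6,fy=5,interpolation=3)[:,:780]
b=cv2.resize(im[155:220,298:428],None,fx=6,fy=5,interpolation=3)[:,:780]
cv2.imwrite('pics/c1.png',np.vstack([cv2.resize(a,(780,280)),cv2.resize(b,(780,312))]))
d=load('top0');hsv=cv2.cvtColor(d['im'],cv2.COLOR_RGB2HSV)
def blob(m,box,n):
    x0,y0,x1,y1=box;q=np.zeros_like(m);q[y0:y1,x0:x1]=m[y0:y1,x0:x1]
    c=max(cv2.findContours(q,0,2)[0],key=cv2.contourArea);(u,v),w,_=cv2.minAreaRect(c);print(n,u,v,w);return u,v
H,S,V=[hsv[...,i] for i in range(3)]
red=(((H<6)|(H>172))&(S>180)&(V>120)).astype(np.uint8)
yel=((H>15)&(H<32)&(S>140)&(V>130)).astype(np.uint8)
dark=((V<75)).astype(np.uint8)
grey=((S<60)&(V>90)).astype(np.uint8)
for m,b,n,z in((red,(215,185,250,218),'red',119),(yel,(138,168,162,196),'yellow',115),(dark,(192,180,218,206),'black',114),(grey,(168,176,194,202),'salt',99)):
    u,v=blob(m,b,n);print(onz(d,u,v,z).round(1))
u,v=blob((V<80).astype(np.uint8),(300,155,425,222),'rack')
c=max(cv2.findContours(cv2.morphologyEx(np.pad((V<85).astype(np.uint8)[155:222,300:425],0),cv2.MORPH_CLOSE,np.ones((5,5))),0,2)[0],key=cv2.contourArea)
r=cv2.minAreaRect(c);print(r, cv2.boxPoints(r)+[300,155])
for p in cv2.boxPoints(r)+[300,155]: print(onz(d,*p,47).round(1))
E
```

```text
red 233.7718048095703 201.10581970214844 (11.981313705444336, 17.1989803314209)
[528.9 100.6 119. ]
yellow 148.5 182.0 (16.0, 15.0)
[576.3 302.1 115. ]
black 198.5 198.0 (6.0, 7.0)
[537.4 184.1 114. ]
salt 181.5 190.0 (16.0, 17.0)
[558.2 226.9  99. ]
rack 363.30877685546875 188.94595336914062 (107.6322250366211, 29.6433162689209)
((62.80125045776367, 34.09020233154297), (108.9590835571289, 30.125133514404297), 15.395548820495605) [[306.27782059 189.14897156]
 [314.27547836 160.104846  ]
 [419.32467651 189.03143311]
 [411.32702637 218.07555771]]
[562.6 -74.   47. ]
[635.1 -94.9  47. ]
[ 560.3 -355.    47. ]
[ 488.2 -333.3   47. ]
```

View pics/c1.png

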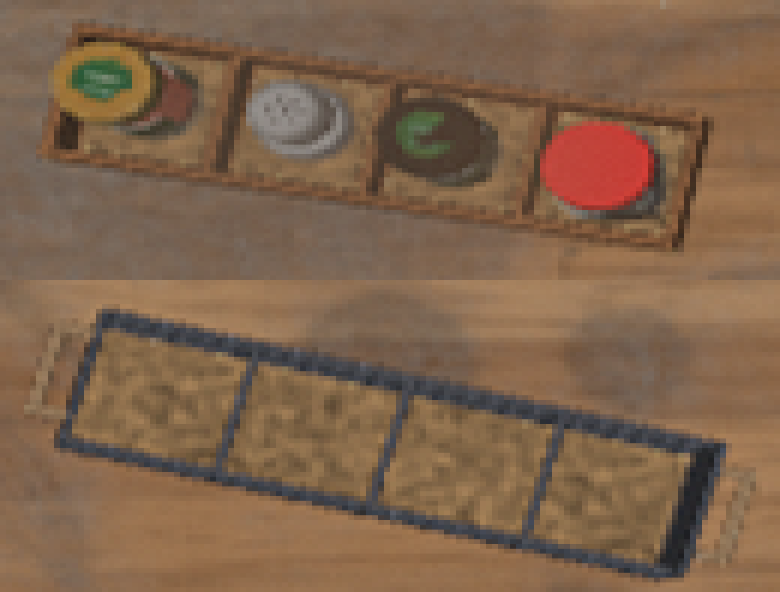

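View pics/wrist0.png

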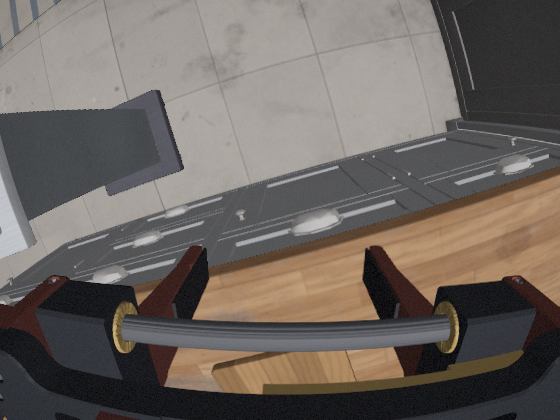

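```bash
cat >> h.py <<'E'
def plan(p,yaw):
    """deltas in tool frame to TCP p with tool y horizontal at angle yaw, z down"""
    s=get_obs();Rc=R.from_rotvec(s['orientation'])
    best=None
    for k in(0,np.pi):
        y=np.array([np.cos(yaw+k),np.sin(yaw+k),0]);z=np.array([0,0,-1.]);x=np.cross(y,z)
        dr=(Rc.inv()*R.from_matrix(np.c_[x,y,z])).as_rotvec()
        if best is None or np.linalg.norm(dr)<np.linalg.norm(best):best=dr
    t=Rc.inv().apply(np.array(p)-s['ee_pos']);print('t',t.round(1),'rot',best.round(3),'now',s['ee_pos'].round(1),'q6',s['qpos'][5].round(2),'w',round(s['width'],1),'T',round(s['t'],1))
E
python3 - <<'E'
from h import *
d=load('top0')
A=lambda x,y:(132+x/6-.5,165+y/(280/60)-.5)
B=lambda x,y:(298+x/6-.5,155+y/4.8-.5)
for n,p,z in(('y',(104,82),115),('s',(287,115),95),('b',(438,140),114),('r',(598,166),119)):
    print(n,onz(d,*A(*p),z).round(1))
c=[onz(d,*A(*p),42)[:2] for p in((80,25),(710,120),(683,248),(42,157))];print('tray',np.round(c,1),np.mean(c,0))
e=(c[0]+c[3]-c[1]-c[2])/2;print(np.linalg.norm(e),np.arctan2(-e[0],e[1]))
m=[onz(d,*B(*p),47)[:2] for p in((237,135),(390,168),(544,207))];print('rack div',np.round(m,1))
e=m[0]-m[2];print(np.linalg.norm(e),np.arctan2(-e[0],e[1]))
th=np.arctan2(-(c[0]+c[3]-c[1]-c[2])[0],(c[0]+c[3]-c[1]-c[2])[1])
print(R.from_rotvec(get_obs()['orientation']).as_matrix().round(2))
q=np.mean(c,0);plan([q[0],q[1],300],th)
E
```

```text
y [576.1 301.3 115. ]
s [560.7 232.8  95. ]
b [545.5 170.  114. ]
r [531.4 106.7 119. ]
tray [[615.2 328.7]
 [561.7  66.5]
 [493.3  78.1]
 [544.4 344. ]] [553.6666064  204.36177095]
269.1755217518883 -0.1955513049652903
rack div [[ 578.2 -150.6]
 [ 560.4 -213.7]
 [ 539.6 -277.1]]
132.20747875995062 -0.2962931982032676
[[-0.96  0.28 -0.  ]
 [ 0.28  0.96 -0.  ]
 [-0.   -0.   -1.  ]]
t [-475.4 -274.9  -77.6] rot [-1.000e-03  1.000e-03  1.486e+00] now [173.1 600.1 222.1] q6 -0.02 w 87.9 T 0.1
```

```bash
python3 -m jog '{"translation":[[-475,-275,-78],[-475,-275,-78],[-475,-275,-78],[-475,-275,-78],[-475,-275,-78]],"delta_rot":[[0,0,1.486],[0,0,1.486],[0,0,1.486],[0,0,1.486],[0,0,1.486]],"hand":[1,1,1,1,1]}'; python3 -c "
from h import *
plan([533,100,300],-.196)"
```

```text
t: 0.65
ee_pos: [345.5, 420.4, 258.0]
orientation: [-1.556, -2.729, 0.0]
ft_force: [0.9, 0.9, -0.1]
width: 87.8
t [-371.2   -1.8  -42. ] rot [-0.    0.    0.73] now [345.5 420.4 258. ] q6 0.33 w 87.8 T 0.7
```

```bash
python3 -m jog '{"translation":[[-371,-2,-42],[-371,-2,-42],[-371,-2,-42],[-371,-2,-42],[-371,-2,-42]],"delta_rot":[[0,0,0.73],[0,0,0.73],[0,0,0.73],[0,0,0.73],[0,0,0.73]],"hand":[1,1,1,1,1]}'; python3 -c "
from h import *
plan([533,100,300],-.196)"
```

```text
t: 1.15
ee_pos: [471.7, 206.3, 286.2]
orientation: [-2.428, -1.994, -0.0]
ft_force: [0.2, 1.3, -0.2]
width: 87.5
t [-92.4  80.8 -13.8] rot [-0. -0.  0.] now [471.7 206.3 286.2] q6 0.59 w 87.5 T 1.1
```

```bash
python3 -m jog '{"translation":[[-130,80,-14],[-130,80,-14],[-130,80,-14],[-130,80,-14],[-130,80,-14]],"delta_rot":[[0,0,0],[0,0,0],[0,0,0],[0,0,0],[0,0,0]],"hand":[1,1,1,1,1]}'; python3 -c "
from h import *
snap('wrist','w1.png')
plan([560.7,235,150],-.196)"
```

```text
t: 1.65
ee_pos: [525.3, 64.4, 299.8]
orientation: [-2.425, -1.997, 0.0]
ft_force: [-0.1, 0.4, -0.1]
width: 88.0
t [173.1   3.2 149.6] rot [-0.001 -0.     0.005] now [524.8  65.6 299.6] q6 0.29 w 87.9 T 1.7
```

View pics/w1.png

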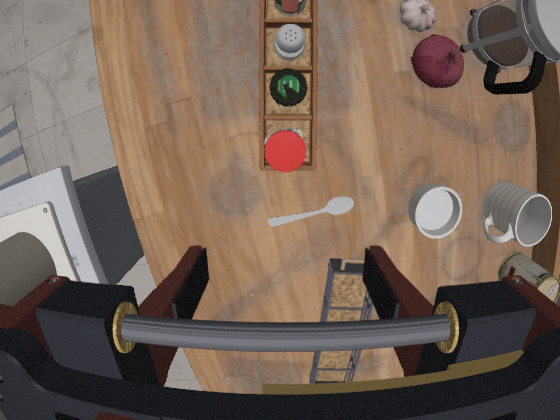

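The wrist view shows the red cap at (286,151), black at (289,87), salt dome at (290,39), tray near end at (261..315,168) and rack left end at (330..370,262).

```bash
python3 - <<'E'
from h import *
d=load('w1')
for n,u,v,z in(('red',286,151,119),('black',289,87,114),('salt',290,38,95),('trayNL',261.5,169,42),('trayNR',315,169.5,42),('rackL',331,260,54),('rackR',372,265,54),('spoon',341,205,5)):
    print(n,onz(d,u,v,z,True).round(1))
E
```

```text
red [534.7 106.4 119. ]
black [551. 173. 114.]
salt [563.6 230.7  95. ]
trayNL [497.3  81.6  42. ]
trayNR [566.   67.5  42. ]
rackL [566.4 -59.4  54. ]
rackR [623.8 -80.1  54. ]
spoon [597.2   1.8   5. ]
```

```bash
python3 -c "
from h import *
plan([533,106.5,54],-.196)"
```

```text
t [ 41.7   0.5 245.6] rot [-0.001 -0.     0.005] now [524.8  65.6 299.6] q6 0.29 w 87.9 T 1.7
```

```bash
python3 -m jog '{"translation":[[42,0.5,40],[42,0.5,90],[42,0.5,130],[42,0.5,150],[42,0.5,150]],"delta_rot":[[0,0,0.005],[0,0,0.005],[0,0,0.005],[0,0,0.005],[0,0,0.005]],"hand":[1,1,1,1,1]}'; python3 -c "
from h import *
snap('wrist','w2.png')
plan([533,106.5,54],-.196)"
```

```text
t: 2.2
ee_pos: [530.3, 108.2, 146.6]
orientation: [-2.421, -1.996, 0.01]
ft_force: [0.8, -0.2, 0.1]
width: 87.9
t [-1.3  1.6 94.8] rot [-0.003  0.001  0.003] now [532.  108.2 148.8] q6 0.37 w 87.8 T 2.2
```

View pics/w2.png

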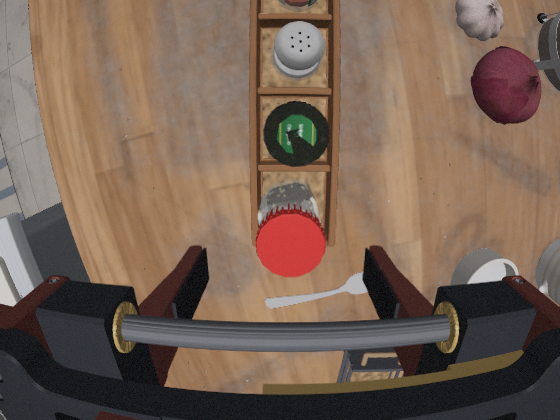

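The red cap sits between the fingers at (291,243), with the black cap at (297,133) and the salt dome at (299,41).

```bash
python3 - <<'E'
from h import *
d=load('w2')
for n,u,v,z in(('red',291,243,119),('black',297,133,114),('salt',300,41,97),('trayNR',335,243,42),('trayNL',251,243,42)):
    print(n,onz(d,u,v,z,True).round(1))
E
```

```text
red [534.4 108.  119. ]
black [550.7 174.5 114. ]
salt [564.6 233.4  97. ]
trayNR [567.9  69.3  42. ]
trayNL [494.1  83.6  42. ]
```

```bash
python3 -m jog '{"translation":[[0,2.5,30],[0,2.5,60],[0,2.5,85],[0,2.5,95],[0,2.5,95]],"delta_rot":[[0,0,0],[0,0,0],[0,0,0],[0,0,0],[0,0,0]],"hand":[1,1,1,1,1]}';python3 -m jog '{"translation":[[0,0,0],[0,0,0],[0,0,0],[0,0,0],[0,0,0]],"delta_rot":[[0,0,0],[0,0,0],[0,0,0],[0,0,0],[0,0,0]],"hand":[0.2,-0.2,-0.2,-0.2,-0.2]}'; python3 -m jog '{"translation":[[0,0,0],[0,0,0],[0,0,0],[0,0,0],[0,0,0]],"delta_rot":[[0,0,0],[0,0,0],[0,0,0],[0,0,0],[0,0,0]],"hand":[-1,-1,-1,-1,-1]}'
```

```text
t: 2.75
ee_pos: [536.2, 106.7, 55.3]
orientation: [-2.426, -1.995, 0.0]
ft_force: [-0.1, 0.2, 0.5]
width: 87.7
t: 3.25
ee_pos: [536.2, 106.2, 55.4]
orientation: [2.427, 1.994, 0.001]
ft_force: [-1.3, -0.2, 1.3]
width: 51.4
t: 3.75
ee_pos: [536.0, 106.2, 55.1]
orientation: [-2.427, -1.995, 0.0]
ft_force: [-1.6, 0.4, 4.6]
width: 46.8
```

```bash
python3 -m jog '{"translation":[[0,0,0],[0,0,0],[0,0,0],[0,0,-10],[0,0,-20]],"delta_rot":[[0,0,0],[0,0,0],[0,0,0],[0,0,0],[0,0,0]],"hand":[-1,-1,-1,-1,-1]}'; python3 -m jog '{"translation":[[0,0,-30],[0,0,-60],[0,0,-90],[0,0,-100],[0,0,-100]],"delta_rot":[[0,0,0],[0,0,0],[0,0,0],[0,0,0],[0,0,0]],"hand":[-1,-1,-1,-1,-1]}'; python3 -c "
from h import *
plan([534,-308,150],-.285)"
```

```text
t: 4.25
ee_pos: [535.9, 106.1, 75.2]
orientation: [-2.427, -1.994, 0.001]
ft_force: [0.4, 0.7, -0.2]
width: 46.8
t: 4.75
ee_pos: [537.2, 106.3, 176.7]
orientation: [2.426, 1.993, 0.005]
ft_force: [-0.2, -0.1, -1.0]
width: 46.9
t [-407.1   77.1   26.4] rot [ 0.004 -0.002  0.09 ] now [537.2 106.3 176.7] q6 0.37 w 46.9 T 4.8
```

```bash
python3 -m jog '{"translation":[[-20,4,0],[-60,12,0],[-100,19,0],[-140,27,0],[-180,34,0]],"delta_rot":[[0,0,0.01],[0,0,0.03],[0,0,0.05],[0,0,0.07],[0,0,0.09]],"hand":[-1,-1,-1,-1,-1]}'; python3 -m jog '{"translation":[[-40,8,0],[-80,16,0],[-120,24,0],[-160,32,0],[-180,36,0]],"delta_rot":[[0,0,0],[0,0,0],[0,0,0],[0,0,0],[0,0,0]],"hand":[-1,-1,-1,-1,-1]}'; python3 -c "
from h import *
snap('top','t3.png');snap('wrist','w3.png')
plan([534,-308,150],-.285)
a=cv2.imread('pics/t3.png')[130:250,270:470]
cv2.imwrite('pics/c3.png',cv2.resize(a,None,fx=4,fy=4,interpolation=3))"
```

```text
t: 5.25
ee_pos: [533.4, -78.4, 173.2]
orientation: [-2.513, -1.882, 0.003]
ft_force: [1.0, -0.2, -0.9]
width: 46.7
t: 5.75
ee_pos: [517.2, -262.5, 173.0]
orientation: [-2.515, -1.88, 0.002]
ft_force: [1.0, 0.4, -2.3]
width: 46.8
t [-39.3  29.1  23. ] rot [-0.002 -0.    -0.003] now [ 517.3 -262.1  173.1] q6 -0.2 w 46.8 T 5.8
```

View pics/w3.png

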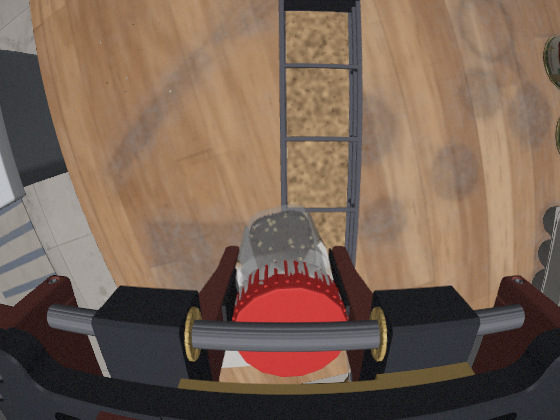

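The red jar is held upright. The rack's dividers cross at about (286..356, 66), (286..356, 138) and (..352, 209).

```bash
python3 - <<'E'
from h import *
d=load('w3')
P={}
for n,u,v,z in(('D1l',285,66,47),('D1r',356.5,67,47),('D2l',286,138,47),('D2r',356,138.5,47),('D3r',352,209.5,47)):
    P[n]=onz(d,u,v,z,True)[:2];print(n,P[n].round(1))
d1=(P['D1l']+P['D1r'])/2;d2=(P['D2l']+P['D2r'])/2;e=d1-d2;print(d1,d2,np.linalg.norm(e),np.arctan2(-e[0],e[1]))
for y in(99,33,-33,-99):print(y,(d2+y*np.array([np.sin(.285),np.cos(.285)])).round(1))
E
```

```text
D1l [ 552.8 -144.6]
D1r [ 613.9 -161.5]
D2l [ 535.3 -206.8]
D2r [ 595.8 -224.1]
D3r [ 576.2 -287.6]
[ 583.34649565 -153.09340295] [ 565.58698845 -215.45566892] 64.84174822178815 -0.27743539206463425
99 [ 593.4 -120.4]
33 [ 574.9 -183.8]
-33 [ 556.3 -247.1]
-99 [ 537.8 -310.5]
```

```bash
python3 -m jog '{"translation":[[-20,14,0],[-42,27,0],[-42,27,30],[-42,27,60],[-42,27,60]],"delta_rot":[[0,0,0],[0,0,0],[0,0,0],[0,0,0],[0,0,0]],"hand":[-1,-1,-1,-1,-1]}';  python3 -c "
from h import *
snap('scene','s4.png');snap('wrist','w4.png')
plan([536.5,-310.5,60],-.283)
a=cv2.imread('pics/s4.png')[110:250,230:430]
b=cv2.imread('pics/w4.png')[130:400,150:450]
cv2.imwrite('pics/c4.png',np.hstack([cv2.resize(a,(500,350),interpolation=3),cv2.resize(b,(300,350))]))"
```

```text
t: 6.35
ee_pos: [529.4, -304.8, 110.0]
orientation: [-2.507, -1.879, 0.005]
ft_force: [-0.9, -0.1, -1.2]
width: 46.3
t [-2.7  5.5 54. ] rot [-0.003 -0.001 -0.001] now [ 532.1 -306.5  114.1] q6 -0.26 w 46.7 T 6.5
```

View pics/c4.png

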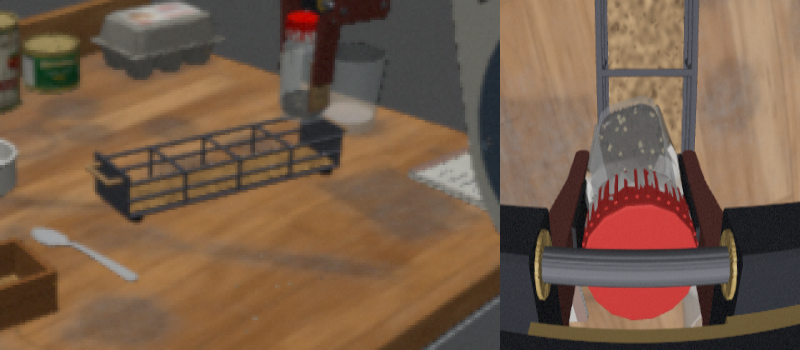

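The red jar hangs above the last compartment, with the rack rails straddled by the fingers. The jar needs a small shift before it goes down.

```bash
python3 -m jog '{"translation":[[-2,4.5,0],[-2,4.5,0],[-2,4.5,20],[-2,4.5,35],[-2,4.5,35]],"delta_rot":[[0,0,0],[0,0,0],[0,0,0],[0,0,0],[0,0,0]],"hand":[-1,-1,-1,-1,-1]}';  python3 -c "
from h import *
get_obs()
snap('wrist','w5.png')
plan([536.5,-310.5,58],-.283)"
```

```text
t: 6.95
ee_pos: [535.2, -310.3, 78.5]
orientation: [-2.512, -1.882, 0.002]
ft_force: [-0.0, -0.4, -1.4]
width: 46.9
t [ 0.3  0.7 21.3] rot [-0.002 -0.001 -0.002] now [ 535.7 -310.6   79.3] q6 -0.26 w 46.4 T 7.0
```

View pics/w5.png

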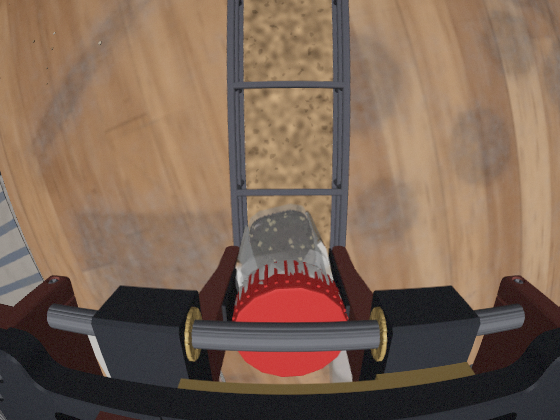

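Centred between the rails (columns 236–346; jar at 290). Divider 3 is at row 191 and divider 2 at row 86.

```bash
python3 - <<'E'
from h import *
d=load('w5')
d2=(onz(d,238,86,47,True)+onz(d,346,87,47,True))/2;d3=(onz(d,237,191.5,47,True)+onz(d,346,192,47,True))/2
e=d2-d3;L=np.linalg.norm(e);print(d2.round(1),d3.round(1),L,np.arctan2(-e[0],e[1]))
for k in(1.5,.5,-.5,-1.5):
  print((( d2+d3)/2+33*np.array([.283,.96,0])+0+ (k*66-66+0)*np.array([.283,.96,0])+33*np.array([.283,.96,0])).round(1))
E
python3 -m jog '{"translation":[[0,0,8],[0,0,14],[0,0,18],[0,0,20],[0,0,20]],"delta_rot":[[0,0,0],[0,0,0],[0,0,0],[0,0,0],[0,0,0]],"hand":[-1,-1,-1,-1,-1]}'
```

```text
[ 567.2 -217.6   47. ] [ 548.9 -279.6   47. ] 64.60467755284267 -0.286999236640665
[ 586.  -153.5   47. ]
[ 567.4 -216.9   47. ]
[ 548.7 -280.2   47. ]
[ 530.  -343.6   47. ]
t: 7.5
ee_pos: [536.2, -310.9, 59.7]
orientation: [-2.514, -1.883, 0.0]
ft_force: [0.2, 1.1, -0.7]
width: 46.9
```

```bash
python3 -m jog '{"translation":[[0,0,0.7],[0,0,1.4],[0,0,1.8],[0,0,1.8]],"delta_rot":[[0,0,0],[0,0,0],[0,0,0],[0,0,0]],"hand":[-1,-1,-1,-1]}'
```

```text
t: 7.9
ee_pos: [536.4, -311.0, 58.3]
orientation: [2.514, 1.883, 0.0]
ft_force: [0.1, -0.2, -0.5]
width: 46.9
```

```bash
python3 -m jog '{"translation":[[0,0,0.5],[0,0,1],[0,0,1],[0,0,1]],"delta_rot":[[0,0,0],[0,0,0],[0,0,0],[0,0,0]],"hand":[-1,-1,-1,-1]}';python3 -m jog '{"translation":[[0,0,0.5],[0,0,1],[0,0,1],[0,0,1]],"delta_rot":[[0,0,0],[0,0,0],[0,0,0],[0,0,0]],"hand":[-1,-1,-1,-1]}'
```

```text
t: 8.3
ee_pos: [536.5, -311.1, 58.1]
orientation: [2.514, 1.883, 0.0]
ft_force: [-2.3, 0.7, 5.9]
width: 46.7
t: 8.7
ee_pos: [536.4, -311.1, 57.9]
orientation: [2.514, 1.883, 0.0]
ft_force: [-5.3, 1.9, 14.4]
width: 46.8
```

```bash
python3 -m jog '{"translation":[[0,0,-1],[0,0,-1],[0,0,-1],[0,0,-1],[0,0,-1]],"delta_rot":[[0,0,0],[0,0,0],[0,0,0],[0,0,0],[0,0,0]],"hand":[0.1,0.2,0.4,0.7,1]}';python3 -m jog '{"translation":[[0,0,0],[0,0,0],[0,0,-30],[0,0,-70],[0,0,-110]],"delta_rot":[[0,0,0],[0,0,0],[0,0,0],[0,0,0],[0,0,0]],"hand":[1,1,1,1,1]}';python3 -c "
from h import *
plan([550,173,150],-.196)"
```

```text
t: 9.2
ee_pos: [536.4, -311.0, 57.0]
orientation: [-2.514, -1.883, 0.0]
ft_force: [0.4, 0.5, -0.6]
width: 73.4
t: 9.7
ee_pos: [535.9, -310.7, 167.8]
orientation: [-2.513, -1.883, 0.001]
ft_force: [0.6, -0.6, -0.4]
width: 87.8
t [ 468.1 -122.4   18.2] rot [-0.002 -0.001 -0.089] now [ 535.9 -310.7  167.8] q6 -0.26 w 87.8 T 9.7
```

```bash
python3 -m jog '{"translation":[[40,-10,0],[88,-23,0],[136,-36,0],[184,-48,0],[232,-61,0]],"delta_rot":[[0,0,-0.02],[0,0,-0.04],[0,0,-0.06],[0,0,-0.08],[0,0,-0.089]],"hand":[1,1,1,1,1]}';python3 -c "
from h import *
plan([550,173,150],-.196)";python3 -m jog '{"translation":[[48,-8,0],[96,-17,0],[144,-25,0],[192,-34,0],[230,-40,0]],"delta_rot":[[0,0,0],[0,0,0],[0,0,0],[0,0,0],[0,0,0]],"hand":[1,1,1,1,1]}';python3 -m jog '{"translation":[[0,0,0]],"delta_rot":[[0,0,0]],"hand":[1]}'; python3 -c "
from h import *
plan([550,173,54],-.196)
snap('top','t6.png');snap('wrist','w6.png')
plan([550,173,54],-.196)
a=cv2.imread('pics/w6.png')[0:360,100:480]
b=cv2.imread('pics/t6.png')[140:260,290:440]
cv2.imwrite('pics/c6.png',np.hstack([a,cv2.resize(b,(410,360),interpolation=3)]))"
```

```text
t: 10.2
ee_pos: [542.9, -69.4, 167.4]
orientation: [2.428, 1.993, 0.001]
ft_force: [0.2, -0.5, -0.3]
width: 87.9
t [239.2 -40.2  17.4] rot [ 0.001 -0.     0.   ] now [542.9 -69.4 167.4] q6 0.05 w 87.9 T 10.2
t: 10.7
ee_pos: [548.3, 164.9, 167.3]
orientation: [-2.427, -1.995, -0.001]
ft_force: [0.9, -0.3, -0.6]
width: 87.5
t: 10.8
ee_pos: [548.7, 166.4, 167.3]
orientation: [-2.423, -1.999, -0.002]
ft_force: [-0.9, -0.9, 0.6]
width: 88.1
t [ 6.600e+00 -1.000e-01  1.134e+02] rot [ 0.001 -0.001  0.005] now [548.7 166.4 167.3] q6 0.46 w 88.1 T 10.8
t [ 10.4  -0.3 113. ] rot [-0.     0.     0.002] now [548.3 162.8 167. ] q6 0.46 w 87.4 T 10.9
```

View pics/c6.png

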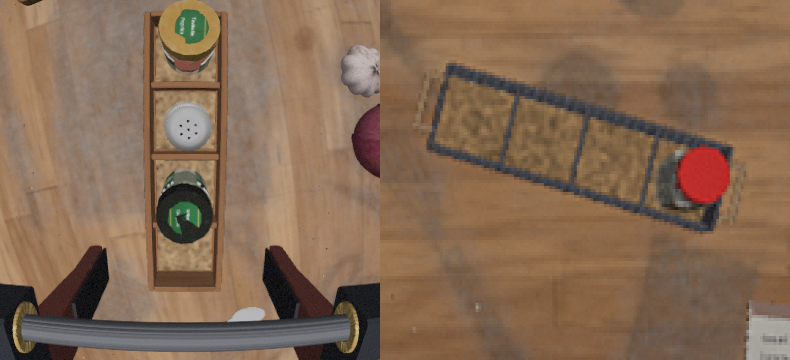

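Red stands upright in the last rack compartment. The black cap is at wrist pixel (285,212), salt at (288,126) and yellow at (289,28).

```bash
python3 - <<'E'
from h import *
d=load('w6')
for n,u,v,z in(('black',285,212,114),('salt',288,126,97),('yellow',289,28,115)):
    print(n,onz(d,u,v,z,True).round(1))
s=get_obs();print(s['ee_pos'],s['qvel'].round(3))
p=onz(d,285,212,114,True);plan([p[0],p[1],54],-.196)
E
```

```text
black [551.5 177.6 114. ]
salt [564.8 234.8  97. ]
yellow [578.1 300.6 115. ]
[548.29183083 162.82467284 167.01931372] [-0.038 -0.003  0.013 -0.003  0.001 -0.006]
t [ 15.1   0.3 113. ] rot [-0.     0.     0.002] now [548.3 162.8 167. ] q6 0.46 w 87.4 T 10.9
```

```bash
python3 -m jog '{"translation":[[10,0.5,10],[10,0.5,30],[10,0.5,40],[10,0.5,40],[10,0.5,40]],"delta_rot":[[0,0,0],[0,0,0],[0,0,0],[0,0,0],[0,0,0]],"hand":[1,1,1,1,1]}'; python3 -c "
from h import *
plan([551,174.5,54],-.196)"
```

```text
t: 11.4
ee_pos: [551.1, 171.3, 127.0]
orientation: [-2.429, -1.992, 0.001]
ft_force: [0.4, -0.5, 0.3]
width: 87.5
t [ 3.2 -0.7 73. ] rot [-0.001  0.    -0.001] now [551.1 171.3 127. ] q6 0.48 w 87.5 T 11.4
```

```bash
python3 -m jog '{"translation":[[3,-0.5,25],[3,-0.5,50],[3,-0.5,66],[3,-0.5,73],[3,-0.5,73]],"delta_rot":[[0,0,0],[0,0,0],[0,0,0],[0,0,0],[0,0,0]],"hand":[1,1,1,0.5,0]}';python3 -m jog '{"translation":[[0,0,0],[0,0,0],[0,0,0],[0,0,0],[0,0,0]],"delta_rot":[[0,0,0],[0,0,0],[0,0,0],[0,0,0],[0,0,0]],"hand":[-0.3,-0.6,-1,-1,-1]}'; python3 -m jog '{"translation":[[0,0,0],[0,0,0],[0,0,0],[0,0,0],[0,0,0]],"delta_rot":[[0,0,0],[0,0,0],[0,0,0],[0,0,0],[0,0,0]],"hand":[-1,-1,-1,-1,-1]}'
```

```text
t: 11.9
ee_pos: [550.9, 174.7, 53.7]
orientation: [-2.428, -1.993, 0.002]
ft_force: [0.1, 1.0, 0.2]
width: 75.4
t: 12.4
ee_pos: [551.3, 175.1, 54.6]
orientation: [2.428, 1.993, 0.001]
ft_force: [0.2, 0.3, 3.3]
width: 40.1
t: 12.9
ee_pos: [551.3, 175.0, 54.6]
orientation: [2.428, 1.993, 0.001]
ft_force: [-2.0, 1.0, 5.7]
width: 40.0
```

```bash
python3 -m jog '{"translation":[[0,0,-10],[0,0,-35],[0,0,-70],[0,0,-100],[0,0,-110]],"delta_rot":[[0,0,0],[0,0,0],[0,0,0],[0,0,0],[0,0,0]],"hand":[-1,-1,-1,-1,-1]}'; python3 -c "
from h import *
plan([557,-248,160],-.285)"; python3 -m jog '{"translation":[[-30,6,0],[-75,14,0],[-120,22,0],[-165,31,0],[-210,40,0]],"delta_rot":[[0,0,0.02],[0,0,0.04],[0,0,0.06],[0,0,0.08],[0,0,0.09]],"hand":[-1,-1,-1,-1,-1]}'; python3 -c "
from h import *
plan([557,-248,160],-.285)"
```

```text
t: 13.4
ee_pos: [552.8, 175.4, 167.5]
orientation: [2.427, 1.992, 0.007]
ft_force: [0.4, 0.3, -1.2]
width: 40.2
t [-414.5   86.6    6.9] rot [ 0.004 -0.003  0.089] now [552.8 175.4 167.5] q6 0.48 w 40.2 T 13.4
t: 13.9
ee_pos: [548.6, -40.4, 163.4]
orientation: [-2.515, -1.881, 0.001]
ft_force: [0.4, -0.2, -1.4]
width: 40.1
t [-196.8   66.6    3.4] rot [-0.001  0.    -0.001] now [548.6 -40.4 163.4] q6 0.19 w 40.1 T 13.9
```

```bash
python3 -m jog '{"translation":[[-45,15,0],[-90,30,0],[-135,45,0],[-175,59,0],[-195,66,0]],"delta_rot":[[0,0,0],[0,0,0],[0,0,0],[0,0,0],[0,0,0]],"hand":[-1,-1,-1,-1,-1]}';python3 -m jog '{"translation":[[0,0,20],[0,0,50],[0,0,65],[0,0,65],[0,0,65]],"delta_rot":[[0,0,0],[0,0,0],[0,0,0],[0,0,0],[0,0,0]],"hand":[-1,-1,-1,-1,-1]}'; python3 -c "
from h import *
plan([557,-248,57.6],-.285)
snap('wrist','w7.png')"
```

```text
t: 14.4
ee_pos: [557.2, -247.9, 163.3]
orientation: [-2.518, -1.879, 0.001]
ft_force: [0.2, 0.2, -1.5]
width: 40.5
t: 14.9
ee_pos: [557.8, -244.3, 99.1]
orientation: [-2.515, -1.882, 0.001]
ft_force: [-0.1, 0.2, -0.9]
width: 40.1
t [-3.8  0.3 41.5] rot [-0.001 -0.    -0.001] now [ 557.8 -244.3   99.1] q6 -0.15 w 40.1 T 14.9
```

View pics/w7.png

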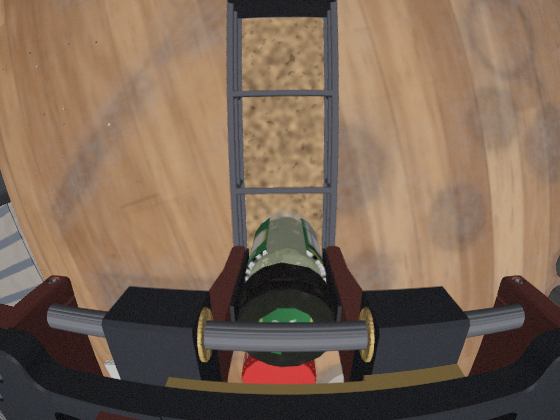

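The black jar is held upright between the rails (237–331, jar at 287). Dividers 1 and 2 are at rows 93 and 190.

```bash
python3 - <<'E'
from h import *
d=load('w7')
d1=(onz(d,234,93,47,True)+onz(d,337,94,47,True))/2;d2=(onz(d,234,190,47,True)+onz(d,334,190,47,True))/2
e=d1-d2;print(d1.round(1),d2.round(1),np.linalg.norm(e),np.arctan2(-e[0],e[1]))
u=np.array([.283,.96,0]);print('slots',[(((d1+d2)/2+k*u).round(1)) for k in(66,0,-66)])
plan((d1+d2)/2-66*u+[0,0,10.6],-.285)
E
```

```text
[ 585.3 -153.2   47. ] [ 565.9 -215.7   47. ] 65.43456405573951 -0.30172133306750004
slots [array([ 594.3, -121.1,   47. ]), array([ 575.6, -184.5,   47. ]), array([ 556.9, -247.8,   47. ])]
t [-3.6 -0.5 42.3] rot [ 0.001  0.    -0.001] now [ 558.4 -244.5   99.9] q6 -0.15 w 39.9 T 14.9
```

Agrees with the planned slot centre (557,-248).

```bash
python3 -m jog '{"translation":[[-3.5,0,0],[-3.5,0,10],[-3.5,0,25],[-3.5,0,35],[-3.5,0,39]],"delta_rot":[[0,0,0],[0,0,0],[0,0,0],[0,0,0],[0,0,0]],"hand":[-1,-1,-1,-1,-1]}';python3 -m jog '{"translation":[[0,0,0.7],[0,0,1.4],[0,0,2],[0,0,2],[0,0,2]],"delta_rot":[[0,0,0],[0,0,0],[0,0,0],[0,0,0],[0,0,0]],"hand":[-1,-1,-1,-1,-1]}'
```

```text
t: 15.45
ee_pos: [555.6, -247.3, 58.2]
orientation: [-2.513, -1.881, 0.002]
ft_force: [-0.0, 0.9, -0.3]
width: 39.4
t: 15.95
ee_pos: [557.0, -248.0, 58.5]
orientation: [2.515, 1.882, 0.0]
ft_force: [0.7, -0.3, -0.1]
width: 39.9
```

```bash
python3 -m jog '{"translation":[[0,0,0.6],[0,0,1.2],[0,0,1.2],[0,0,1.2]],"delta_rot":[[0,0,0],[0,0,0],[0,0,0],[0,0,0]],"hand":[-1,-1,-1,-1]}'
```

```text
t: 16.35
ee_pos: [557.0, -248.0, 57.6]
orientation: [2.515, 1.882, 0.0]
ft_force: [-2.6, 1.9, 6.0]
width: 40.1
```

```bash
python3 -m jog '{"translation":[[0,0,0],[0,0,0],[0,0,0],[0,0,0],[0,0,0]],"delta_rot":[[0,0,0],[0,0,0],[0,0,0],[0,0,0],[0,0,0]],"hand":[0,0.2,0.4,0.7,1]}';python3 -m jog '{"translation":[[0,0,0],[0,0,0],[0,0,-30],[0,0,-70],[0,0,-110]],"delta_rot":[[0,0,0],[0,0,0],[0,0,0],[0,0,0],[0,0,0]],"hand":[1,1,1,1,1]}';python3 -c "
from h import *
plan([564.5,234,168],-.196)"
```

```text
t: 16.85
ee_pos: [556.7, -247.9, 56.8]
orientation: [-2.515, -1.882, 0.0]
ft_force: [0.5, 0.6, 0.1]
width: 72.7
t: 17.35
ee_pos: [556.3, -247.6, 167.6]
orientation: [-2.514, -1.881, 0.001]
ft_force: [0.9, -0.2, 0.9]
width: 88.2
t [ 464.4 -128.    -0. ] rot [-0.002 -0.    -0.09 ] now [ 556.3 -247.6  167.6] q6 -0.15 w 88.2 T 17.4
```

```bash
python3 -m jog '{"translation":[[40,-11,0],[88,-24,0],[136,-37,0],[184,-50,0],[232,-64,0]],"delta_rot":[[0,0,-0.02],[0,0,-0.04],[0,0,-0.06],[0,0,-0.08],[0,0,-0.089]],"hand":[1,1,1,1,1]}';python3 -m jog '{"translation":[[48,-9,0],[96,-17,0],[144,-26,0],[192,-34,0],[225,-41,0]],"delta_rot":[[0,0,0],[0,0,0],[0,0,0],[0,0,0],[0,0,0]],"hand":[1,1,1,1,1]}';python3 -m jog '{"translation":[[0,0,0],[0,0,0],[0,0,0]],"delta_rot":[[0,0,0],[0,0,0],[0,0,0]],"hand":[1,1,1]}'; python3 -c "
from h import *
plan([564.5,234,54],-.196)
snap('wrist','w8.png')
snap('scene','s8.png')
a=cv2.imread('pics/w8.png')[0:360,100:480]
b=cv2.imread('pics/s8.png')[90:250,240:400]
cv2.imwrite('pics/c8.png',np.hstack([a,cv2.resize(b,(360,360),interpolation=3)]))"
```

```text
t: 17.85
ee_pos: [560.7, -5.5, 167.2]
orientation: [2.429, 1.992, 0.001]
ft_force: [1.2, 0.2, -0.4]
width: 87.8
t: 18.35
ee_pos: [564.6, 224.5, 167.2]
orientation: [2.428, 1.994, 0.001]
ft_force: [0.8, -0.6, -0.1]
width: 87.8
t: 18.65
ee_pos: [564.5, 220.3, 166.8]
orientation: [2.43, 1.991, -0.001]
ft_force: [0.2, 0.4, -0.0]
width: 88.1
t [ 13.5  -2.6 112.8] rot [-0.     0.001 -0.002] now [564.5 220.3 166.8] q6 0.55 w 88.1 T 18.6
```

View pics/c8.png

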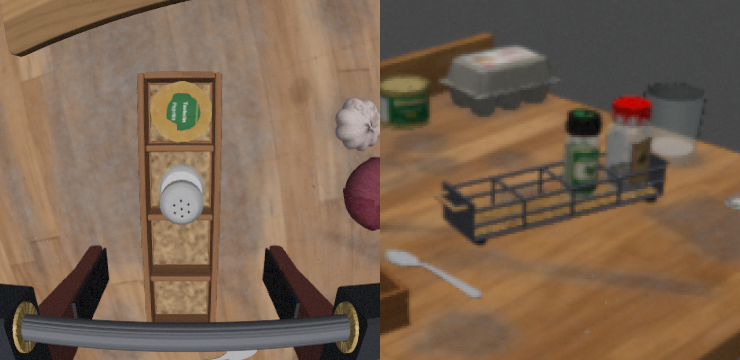

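Black and red both stand upright in the rack. The salt dome is at (282,204) and the yellow cap at (279,111).

```bash
python3 - <<'E'
from h import *
d=load('w8')
print('yellow',onz(d,279,111,115,True).round(1))
p=onz(d,282,204,92,True);print(p.round(1));plan([p[0],p[1],49],-.196)
E
```

```text
yellow [577.3 302.2 115. ]
[565.2 233.9  92. ]
t [ 13.7  -2.2 117.9] rot [-0.     0.    -0.003] now [564.7 220.  166.9] q6 0.55 w 88.1 T 18.8
```

```bash
python3 -m jog '{"translation":[[13.5,-2,10],[13.5,-2,35],[13.5,-2,60],[13.5,-2,75],[13.5,-2,75]],"delta_rot":[[0,0,0],[0,0,0],[0,0,0],[0,0,0],[0,0,0]],"hand":[1,1,1,1,1]}'; python3 -c "
from h import *
plan([565.2,234,49],-.196)"; python3 -m jog '{"translation":[[0,0,20],[0,0,36],[0,0,43],[0,0,43],[0,0,43]],"delta_rot":[[0,0,0],[0,0,0],[0,0,0],[0,0,0],[0,0,0]],"hand":[1,1,1,1,0.6]}'
```

```text
t: 19.25
ee_pos: [563.8, 234.4, 89.4]
orientation: [-2.428, -1.991, 0.007]
ft_force: [0.4, -1.2, 0.4]
width: 87.8
t [-0.1  1.6 40.4] rot [-0.004  0.002 -0.001] now [563.8 234.4  89.4] q6 0.57 w 87.8 T 19.2
t: 19.75
ee_pos: [565.7, 235.2, 49.4]
orientation: [2.429, 1.992, 0.001]
ft_force: [0.5, 0.1, -0.8]
width: 82.8
```

```bash
python3 -m jog '{"translation":[[0,0,0],[0,0,0],[0,0,0],[0,0,0],[0,0,0]],"delta_rot":[[0,0,0],[0,0,0],[0,0,0],[0,0,0],[0,0,0]],"hand":[0.2,-0.2,-0.5,-1,-1]}';python3 -m jog '{"translation":[[0,0,0],[0,0,0],[0,0,0],[0,0,0],[0,0,0]],"delta_rot":[[0,0,0],[0,0,0],[0,0,0],[0,0,0],[0,0,0]],"hand":[-1,-1,-1,-1,-1]}'; python3 -m jog '{"translation":[[0,0,-8],[0,0,-30],[0,0,-60],[0,0,-95],[0,0,-115]],"delta_rot":[[0,0,0],[0,0,0],[0,0,0],[0,0,0],[0,0,0]],"hand":[-1,-1,-1,-1,-1]}'; python3 -c "
from h import *
plan([575.5,-184.5,160],-.285)"
```

```text
t: 20.25
ee_pos: [565.4, 235.1, 49.1]
orientation: [2.429, 1.992, 0.0]
ft_force: [0.0, -1.2, 0.2]
width: 43.3
t: 20.75
ee_pos: [565.1, 235.1, 49.0]
orientation: [-2.429, -1.992, 0.001]
ft_force: [-3.9, 1.0, 3.2]
width: 37.7
t: 21.25
ee_pos: [566.7, 235.4, 166.9]
orientation: [2.428, 1.991, 0.006]
ft_force: [0.6, 0.9, -0.8]
width: 37.3
t [-410.    90.8    6.5] rot [ 0.003 -0.002  0.088] now [566.7 235.4 166.9] q6 0.57 w 37.3 T 21.2
```

```bash
python3 -m jog '{"translation":[[-30,7,0],[-75,17,0],[-120,26,0],[-165,36,0],[-210,46,0]],"delta_rot":[[0,0,0.02],[0,0,0.04],[0,0,0.06],[0,0,0.08],[0,0,0.088]],"hand":[-1,-1,-1,-1,-1]}'; python3 -c "
from h import *
plan([575.5,-184.5,160],-.285)"
```

```text
t: 21.75
ee_pos: [569.4, 18.3, 164.4]
orientation: [2.514, 1.883, 0.001]
ft_force: [0.9, 0.1, -1.0]
width: 37.5
t [-192.9   62.9    4.4] rot [ 0.001 -0.    -0.   ] now [569.4  18.3 164.4] q6 0.3 w 37.5 T 21.8
```

```bash
python3 -m jog '{"translation":[[-45,15,0],[-90,30,0],[-135,44,0],[-175,57,0],[-191,62,0]],"delta_rot":[[0,0,0],[0,0,0],[0,0,0],[0,0,0],[0,0,0]],"hand":[-1,-1,-1,-1,-1]}';python3 -m jog '{"translation":[[0,0,20],[0,0,45],[0,0,60],[0,0,60],[0,0,60]],"delta_rot":[[0,0,0],[0,0,0],[0,0,0],[0,0,0],[0,0,0]],"hand":[-1,-1,-1,-1,-1]}'; python3 -c "
from h import *
plan([575.5,-184.5,52],-.285)
snap('wrist','w9.png');snap('scene','s9.png')
a=cv2.imread('pics/w9.png')[0:400,100:480]
b=cv2.imread('pics/s9.png')[70:250,240:420]
cv2.imwrite('pics/c9.png',np.hstack([a,cv2.resize(b,(400,400),interpolation=3)]))"
```

```text
t: 22.25
ee_pos: [575.4, -184.5, 164.4]
orientation: [2.516, 1.879, 0.001]
ft_force: [0.3, 0.6, -1.4]
width: 38.0
t: 22.75
ee_pos: [575.4, -180.2, 104.2]
orientation: [-2.514, -1.884, 0.0]
ft_force: [0.5, 0.5, -1.3]
width: 37.6
t [-4.1  1.3 52.2] rot [-0.     0.     0.001] now [ 575.4 -180.2  104.2] q6 -0.04 w 37.6 T 22.8
```

View pics/c9.png

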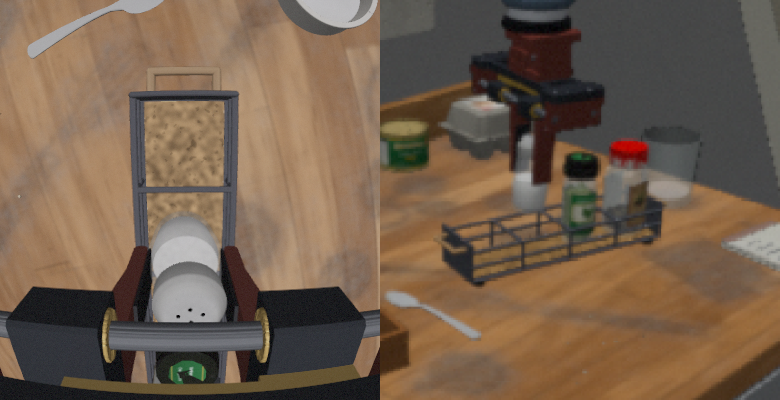

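The salt shaker is gripped upright at its waist and lined up between the rails, with divider 1 ahead of it at row 188.

```bash
python3 -m jog '{"translation":[[-4,0.5,0],[-4,0.5,10],[-4,0.5,28],[-4,0.5,42],[-4,0.5,48]],"delta_rot":[[0,0,0],[0,0,0],[0,0,0],[0,0,0],[0,0,0]],"hand":[-1,-1,-1,-1,-1]}';python3 -m jog '{"translation":[[0,0,0.7],[0,0,1.4],[0,0,2],[0,0,2],[0,0,2]],"delta_rot":[[0,0,0],[0,0,0],[0,0,0],[0,0,0],[0,0,0]],"hand":[-1,-1,-1,-1,-1]}'
```

```text
t: 23.35
ee_pos: [573.5, -184.3, 54.2]
orientation: [-2.513, -1.882, 0.002]
ft_force: [-1.1, 0.1, -1.7]
width: 37.7
t: 23.85
ee_pos: [574.8, -184.7, 54.4]
orientation: [2.514, 1.883, 0.001]
ft_force: [0.3, -0.4, -1.1]
width: 37.8
```

```bash
python3 -m jog '{"translation":[[0,0,0.5],[0,0,1],[0,0,1],[0,0,1]],"delta_rot":[[0,0,0],[0,0,0],[0,0,0],[0,0,0]],"hand":[-1,-1,-1,-1]}'
```

```text
t: 24.25
ee_pos: [574.5, -184.6, 53.0]
orientation: [-2.514, -1.883, 0.0]
ft_force: [-0.1, 0.4, -1.5]
width: 37.4
```

```bash
python3 -m jog '{"translation":[[0,0,0.5],[0,0,1],[0,0,1],[0,0,1]],"delta_rot":[[0,0,0],[0,0,0],[0,0,0],[0,0,0]],"hand":[-1,-1,-1,-1]}'
```

```text
t: 24.65
ee_pos: [574.6, -184.6, 52.1]
orientation: [2.514, 1.883, 0.0]
ft_force: [-0.4, 0.4, 1.0]
width: 37.6
```

```bash
python3 -m jog '{"translation":[[0,0,0.4],[0,0,0.8],[0,0,0.8],[0,0,0.8]],"delta_rot":[[0,0,0],[0,0,0],[0,0,0],[0,0,0]],"hand":[-1,-1,-1,-1]}'
```

```text
t: 25.05
ee_pos: [574.6, -184.6, 52.0]
orientation: [2.514, 1.883, 0.0]
ft_force: [-2.4, 0.5, 8.5]
width: 37.9
```

Contact at the expected height; release.

```bash
python3 -m jog '{"translation":[[0,0,-0.5],[0,0,-0.5],[0,0,-0.5],[0,0,-0.5],[0,0,-0.5]],"delta_rot":[[0,0,0],[0,0,0],[0,0,0],[0,0,0],[0,0,0]],"hand":[0,0.2,0.4,0.7,1]}';python3 -m jog '{"translation":[[0,0,0],[0,0,0],[0,0,-30],[0,0,-70],[0,0,-115]],"delta_rot":[[0,0,0],[0,0,0],[0,0,0],[0,0,0],[0,0,0]],"hand":[1,1,1,1,1]}';python3 -c "
from h import *
plan([578,301.5,168],-.196)"
```

```text
t: 25.55
ee_pos: [574.5, -184.6, 51.5]
orientation: [-2.514, -1.883, 0.0]
ft_force: [-0.8, -0.7, 0.1]
width: 72.2
t: 26.05
ee_pos: [573.6, -184.3, 166.9]
orientation: [-2.513, -1.882, 0.002]
ft_force: [0.8, 0.2, 0.1]
width: 88.2
t [ 467.4 -132.4   -0.7] rot [-0.003 -0.    -0.089] now [ 573.6 -184.3  166.9] q6 -0.05 w 88.2 T 26.1
```

```bash
python3 -m jog '{"translation":[[40,-11,0],[88,-25,0],[136,-38,0],[184,-52,0],[232,-66,0]],"delta_rot":[[0,0,-0.02],[0,0,-0.04],[0,0,-0.06],[0,0,-0.08],[0,0,-0.089]],"hand":[1,1,1,1,1]}';python3 -m jog '{"translation":[[48,-9,0],[96,-18,0],[144,-27,0],[192,-36,0],[230,-43,0]],"delta_rot":[[0,0,0],[0,0,0],[0,0,0],[0,0,0],[0,0,0]],"hand":[1,1,1,1,1]}';python3 -m jog '{"translation":[[0,0,0],[0,0,0],[0,0,0]],"delta_rot":[[0,0,0],[0,0,0],[0,0,0]],"hand":[1,1,1]}'; python3 -c "
from h import *
plan([578,302,54],-.196)
snap('wrist','w10.png');snap('top','t10.png')
plan([578,302,54],-.196)
a=cv2.imread('pics/w10.png')[0:360,100:480]
b=cv2.imread('pics/t10.png')[150:225,295:435]
cv2.imwrite('pics/c10.png',np.hstack([a,cv2.resize(b,(420,360),interpolation=3)]))"
```

```text
t: 26.55
ee_pos: [576.2, 58.4, 166.9]
orientation: [2.428, 1.994, 0.001]
ft_force: [0.5, -0.2, -0.3]
width: 87.8
t: 27.05
ee_pos: [578.6, 293.4, 166.7]
orientation: [-2.427, -1.995, -0.001]
ft_force: [0.9, -1.3, 0.4]
width: 87.5
t: 27.35
ee_pos: [578.8, 289.5, 166.4]
orientation: [2.429, 1.993, -0.002]
ft_force: [-0.2, -0.5, 1.0]
width: 87.9
t [ 12.2  -3.1 112.4] rot [-0.001  0.001 -0.001] now [578.8 289.5 166.4] q6 0.64 w 87.9 T 27.4
t [ 12.5  -3.6 112.6] rot [-0.     0.    -0.002] now [579.1 289.1 166.6] q6 0.64 w 88.0 T 27.4
```

View pics/c10.png

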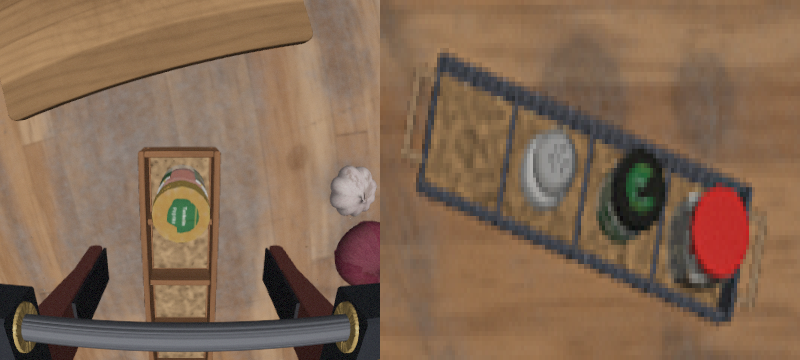

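Salt, black and red stand upright in compartments 2–4. The yellow cap is at (282,212).

```bash
python3 - <<'E'
from h import *
p=onz(load('w10'),282,212,115,True);print(p.round(1))
E
python3 -m jog '{"translation":[[12.5,-2.5,10],[12.5,-2.5,35],[12.5,-2.5,40],[12.5,-2.5,40],[12.5,-2.5,40]],"delta_rot":[[0,0,0],[0,0,0],[0,0,0],[0,0,0],[0,0,0]],"hand":[1,1,1,1,1]}'; python3 -c "
from h import *
plan([578.3,302,54],-.196)"
```

```text
[579.9 303.6 115. ]
t: 27.95
ee_pos: [579.3, 303.4, 127.0]
orientation: [2.429, 1.993, 0.0]
ft_force: [0.6, -0.1, -0.2]
width: 87.9
t [-1.6 -0.7 73. ] rot [ 0. -0. -0.] now [579.3 303.4 127. ] q6 0.66 w 87.9 T 27.9
```

```bash
python3 -m jog '{"translation":[[0,0,25],[0,0,50],[0,0,66],[0,0,73],[0,0,73]],"delta_rot":[[0,0,0],[0,0,0],[0,0,0],[0,0,0],[0,0,0]],"hand":[1,1,1,1,0.5]}';python3 -m jog '{"translation":[[0,0,0],[0,0,0],[0,0,0],[0,0,0],[0,0,0]],"delta_rot":[[0,0,0],[0,0,0],[0,0,0],[0,0,0],[0,0,0]],"hand":[0.2,-0.2,-0.5,-1,-1]}';python3 -m jog '{"translation":[[0,0,0],[0,0,0],[0,0,0],[0,0,0],[0,0,0]],"delta_rot":[[0,0,0],[0,0,0],[0,0,0],[0,0,0],[0,0,0]],"hand":[-1,-1,-1,-1,-1]}'; python3 -m jog '{"translation":[[0,0,-8],[0,0,-30],[0,0,-60],[0,0,-95],[0,0,-110]],"delta_rot":[[0,0,0],[0,0,0],[0,0,0],[0,0,0],[0,0,0]],"hand":[-1,-1,-1,-1,-1]}'; python3 -c "
from h import *
plan([594.2,-121.2,160],-.285)"
```

```text
t: 28.45
ee_pos: [578.8, 303.2, 53.2]
orientation: [-2.428, -1.993, 0.002]
ft_force: [0.3, 0.6, -0.0]
width: 83.1
t: 28.95
ee_pos: [579.2, 303.4, 54.1]
orientation: [2.428, 1.993, 0.001]
ft_force: [-0.5, 0.6, 0.5]
width: 43.4
t: 29.45
ee_pos: [579.1, 303.4, 53.9]
orientation: [2.428, 1.993, 0.0]
ft_force: [-1.3, 0.7, 5.0]
width: 40.6
t: 29.95
ee_pos: [580.4, 304.0, 167.0]
orientation: [2.427, 1.993, 0.007]
ft_force: [0.5, 0.3, -0.2]
width: 40.5
t [-414.4   96.3    6.2] rot [ 0.003 -0.003  0.089] now [580.4 304.  167. ] q6 0.66 w 40.5 T 29.9
```

```bash
python3 -m jog '{"translation":[[-30,7,0],[-75,17,0],[-120,27,0],[-165,38,0],[-210,49,0]],"delta_rot":[[0,0,0.02],[0,0,0.04],[0,0,0.06],[0,0,0.08],[0,0,0.089]],"hand":[-1,-1,-1,-1,-1]}'; python3 -c "
from h import *
plan([594.2,-121.2,160],-.285)"
```

```text
t: 30.45
ee_pos: [585.5, 86.1, 163.1]
orientation: [-2.514, -1.883, 0.001]
ft_force: [0.7, 0.3, -1.3]
width: 40.8
t [-196.5   66.6    3.2] rot [-0.001  0.    -0.   ] now [585.5  86.1 163.1] q6 0.41 w 40.8 T 30.4
```

```bash
python3 -m jog '{"translation":[[-45,15,0],[-90,30,0],[-135,45,0],[-175,59,0],[-198,66,0]],"delta_rot":[[0,0,0],[0,0,0],[0,0,0],[0,0,0],[0,0,0]],"hand":[-1,-1,-1,-1,-1]}';python3 -m jog '{"translation":[[0,0,20],[0,0,45],[0,0,62],[0,0,62],[0,0,62]],"delta_rot":[[0,0,0],[0,0,0],[0,0,0],[0,0,0],[0,0,0]],"hand":[-1,-1,-1,-1,-1]}'; python3 -c "
from h import *
plan([594.2,-121.2,57],-.285)
snap('wrist','w11.png');snap('scene','s11.png')
a=cv2.imread('pics/w11.png')[0:400,100:480]
b=cv2.imread('pics/s11.png')[70:250,240:420]
cv2.imwrite('pics/c11.png',np.hstack([a,cv2.resize(b,(400,400),interpolation=3)]))"
```

```text
t: 30.95
ee_pos: [593.4, -123.9, 163.1]
orientation: [2.516, 1.881, -0.001]
ft_force: [-0.1, 0.7, -0.6]
width: 40.6
t: 31.45
ee_pos: [593.6, -120.7, 101.4]
orientation: [-2.514, -1.883, 0.001]
ft_force: [0.3, -0.4, -0.7]
width: 40.4
t [-0.3  0.8 44.4] rot [-0.001  0.     0.   ] now [ 593.6 -120.7  101.4] q6 0.06 w 40.4 T 31.4
```

View pics/c11.png

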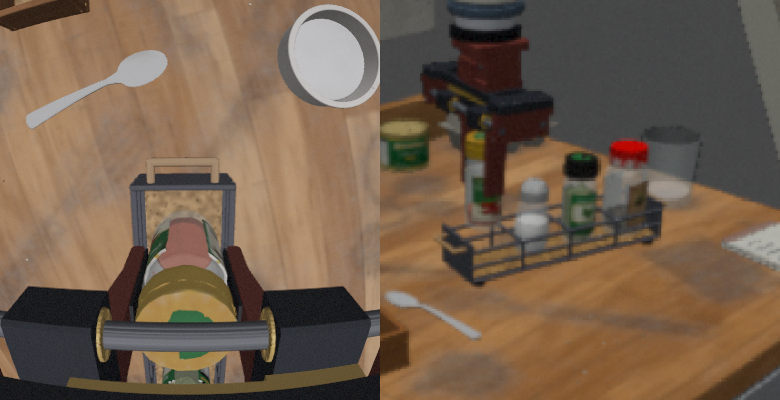

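Yellow is held upright over the last free slot; the rack's end rim is at row ~180, columns 232–335.

```bash
python3 - <<'E'
from h import *
d=load('w11');m=(onz(d,231,183,54,True)+onz(d,336,183,54,True))/2
print(m.round(1),'slot by rim',(m-34*np.array([.281,.96,0])).round(1))
E
python3 -m jog '{"translation":[[0,0.5,10],[0,0.5,25],[0,0.5,36],[0,0.5,41],[0,0.5,41]],"delta_rot":[[0,0,0],[0,0,0],[0,0,0],[0,0,0],[0,0,0]],"hand":[-1,-1,-1,-1,-1]}'
```

```text
[603.  -86.4  54. ] slot by rim [ 593.4 -119.    54. ]
t: 32.05
ee_pos: [593.4, -120.7, 59.3]
orientation: [-2.513, -1.883, 0.002]
ft_force: [0.6, 0.0, -0.1]
width: 40.9
```

```bash
python3 -m jog '{"translation":[[0,0,0.6],[0,0,1.2],[0,0,2],[0,0,2],[0,0,2]],"delta_rot":[[0,0,0],[0,0,0],[0,0,0],[0,0,0],[0,0,0]],"hand":[-1,-1,-1,-1,-1]}'
```

```text
t: 32.55
ee_pos: [594.4, -121.0, 58.9]
orientation: [2.514, 1.883, 0.0]
ft_force: [-0.0, -1.0, -0.8]
width: 40.8
```

```bash
python3 -m jog '{"translation":[[0,0,0.5],[0,0,1],[0,0,1],[0,0,1]],"delta_rot":[[0,0,0],[0,0,0],[0,0,0],[0,0,0]],"hand":[-1,-1,-1,-1]}'
```

```text
t: 32.95
ee_pos: [594.3, -120.9, 57.6]
orientation: [-2.514, -1.883, 0.0]
ft_force: [-0.0, 0.4, -1.1]
width: 40.9
```

```bash
python3 -m jog '{"translation":[[0,0,0.5],[0,0,1],[0,0,1],[0,0,1]],"delta_rot":[[0,0,0],[0,0,0],[0,0,0],[0,0,0]],"hand":[-1,-1,-1,-1]}'
```

```text
t: 33.35
ee_pos: [594.4, -120.9, 56.9]
orientation: [2.514, 1.883, 0.0]
ft_force: [-1.3, 1.5, 2.2]
width: 40.3
```

```bash
python3 -m jog '{"translation":[[0,0,0.3],[0,0,0.3],[0,0,0.3],[0,0,0],[0,0,0]],"delta_rot":[[0,0,0],[0,0,0],[0,0,0],[0,0,0],[0,0,0]],"hand":[-1,-1,0.1,0.3,0.5]}';python3 -m jog '{"translation":[[0,0,0],[0,0,0],[0,0,0],[0,0,0],[0,0,-20]],"delta_rot":[[0,0,0],[0,0,0],[0,0,0],[0,0,0],[0,0,0]],"hand":[0.7,1,1,1,1]}';python3 -m jog '{"translation":[[0,0,-40],[0,0,-80],[0,0,-120],[0,0,-160],[0,0,-160]],"delta_rot":[[0,0,0],[0,0,0],[0,0,0],[0,0,0],[0,0,0]],"hand":[1,1,1,1,1]}';python3 -m jog '{"translation":[[50,-100,0],[100,-150,0],[150,-200,0],[150,-200,0],[150,-200,0]],"delta_rot":[[0,0,0],[0,0,0],[0,0,0],[0,0,0],[0,0,0]],"hand":[1,1,1,1,1]}'; python3 -c "
from h import *
snap('scene','s12.png');snap('top','t12.png')
b=cv2.imread('pics/s12.png')[90:250,230:420]
a=cv2.imread('pics/t12.png')[150:225,295:435]
cv2.imwrite('pics/c12.png',np.hstack([cv2.resize(a,(390,360),interpolation=3),cv2.resize(b,(400,360),interpolation=3)]))"
```

```text
t: 33.85
ee_pos: [594.3, -120.9, 56.6]
orientation: [2.514, 1.883, 0.0]
ft_force: [-0.1, -0.6, -0.9]
width: 61.1
t: 34.35
ee_pos: [592.4, -120.5, 74.7]
orientation: [-2.512, -1.881, 0.005]
ft_force: [-0.1, 0.2, 0.0]
width: 87.7
t: 34.85
ee_pos: [597.6, -121.6, 242.9]
orientation: [2.508, 1.879, 0.011]
ft_force: [1.3, 0.3, -0.0]
width: 87.7
t: 35.35
ee_pos: [443.4, 79.5, 236.1]
orientation: [-2.515, -1.882, 0.001]
ft_force: [0.7, 1.1, -0.4]
width: 87.8
```

View pics/c12.png

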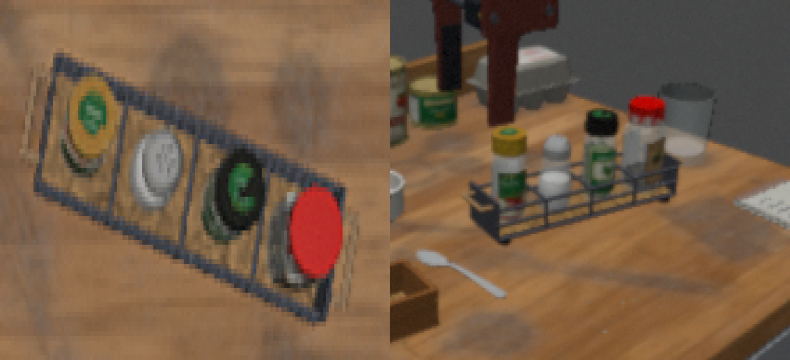

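All four stand upright in order, and the gripper is clear.

```bash
python3 -c "
from workcell import ctrl
print(ctrl.close_job())"
```

```text
the job is handed in; nothing more can be done
None
```

All four seasonings are now in the wire rack, one to a compartment and in the same left-to-right order: yellow, salt, black, red. I handed the job in at about 35 s of the 102 s allowed.

- **Placing:** I moved them red, black, salt, then yellow. I lowered each in small steps until it touched the rack's cork floor, then let go. The contact heights matched the 3 mm floor difference between tray and rack. Touchdown readings peaked at about 14 N on red and stayed under 9 N on the others.
- **Last check:** The final top and scene pictures show all four upright in their compartments, with the gripper open and well clear. After handing in I could not check anything further.
- **Disagreements:**
  - The top and wrist cameras differed by up to about 5 mm on where the tray and rack were. I relied mostly on the closer wrist views.
  - The fingers stopped at 46.8 mm on red, against its stated 44 mm.
  - They stopped at about 37.5 mm on salt, against 44 mm, because it narrows where I gripped it.
  - Both held without visible slipping.

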